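Tip a house plaque face down onto the gluing board

TASK

Turn the wooden house plaque over onto the gluing board so that its plain back faces up: push it up against the board's front edge, keep it pressed there while you raise its free edge until it tips over onto the board, then slide it home, square and touching along the back rail, and let go. Work gently, never pressing the plaque with more than 25 N, and leave the house block, the marker and the eraser where they are.

Things in the scene. Friction and masses are not known exactly. Their poses are not given: they have to be found in the camera images.
- plaque_center (a point): Centre (half-way up) of the loose plaque: a plain light wood slab 100 x 100 x 9 mm, square edges, 60 to 105 g, too wide to grip across. z axis: out of the front face, which has a flat dark house drawing (nothing stands proud); x, y along its sides. Starts flat on the table, front up, centre 80 to 140 mm before the board's front edge. Dents above 25 N.
- board: Plywood gluing board fixed on the table, 156 (x) x 220 (y) x 16 mm high; origin: centre of its underside. Front edge: upright face 16 mm high with a slippery polished steel strip, at x = -78 mm, towards the plaque. At the back a wooden rail 16 mm thick, 20 mm above the board, inner face at x = +62 mm: 140 mm of flat board between. x axis runs from front edge to rail, roughly to world -y.
- front_edge (a point): Middle of the board's upper front edge, 16 mm above the table; axes as the board. The face below it holds the plaque's far side while the near side is raised; friction is about 0.15 on the steel strip and 0.5 to 0.7 elsewhere, and a push of about 8 N along the plaque keeps a finger from slipping off its near side. On edge, the plaque stands by itself on its 9 mm.
- rail_foot (a point): Middle of the foot of the rail's inner face, on the board's top, 16 mm above the table; axes as the board.
- house: White toy house block 40 x 45 x 93 mm with a notched top, loose, standing beside the board (at its +y end); origin under its centre. Bystander.
- marker: Loose marker pen lying flat, 135 mm long, 16 mm high, along its x; origin under its middle. Bystander.
- eraser: Loose dark eraser 45 x 24 x 14 mm, origin under its centre, beside the board's -y end. Bystander.
There are look-alikes about, which are no part of the job. There is more than one size of the part that bears plaque_center; the job needs the smallest.

How it is judged:
By the outcome, as a careful person would: the job done as asked, in the order asked, and still so for the second after the job is handed in, with the robot touching nothing.
It also fails if it takes over 72 s, if anything falls off the work surface, if the arm or the gripper's body presses on something with over 40 N, if the wrist force passes 120 N, or if a joint passes its speed limit or range.

ROBOT

A 6-joint arm with a two-finger parallel gripper is mounted at the origin on the work surface. World frame = base frame: x ahead of the robot, y to its left, z up, the work surface at z = 0. Lengths are in mm, angles in rad, forces in N, time in s.
With the tool pointing down it reaches from about 350 to 875 mm from the base axis. Payload 4.2 kg.
Tool frame: the origin (TCP) lies midway between the tips of the shut fingers; the grasp point (between the pads) lies 19 mm behind it; z points along the fingers, y is the line along which they close (so a half turn about z gives the same grasp; the last joint's range is limited). The gripper opens to 85 mm and grips with 20 to 120 N. Pads are 22 mm wide; open, the fingers measure 114 mm over their backs; the gripper's body (76 mm by 85 mm) begins 54 mm behind the grasp point. The pads swing forward as they close: fully open they stand 13 mm farther back than shut.
Start: joints at [1.561, 0.385, 0.008, 0, -1.194, -0.259], TCP at [165.952, 602.544, 231.312] pointing down, gripper open.
Joint ranges: [-3.14, 3.14], [-1.21, 2.06], [-1.07, 1.41], [-3.16, 2.05], [-2.99, -0.16], [-3.1, 3.1]. Speed limits (rad/s): [2.79, 2.79, 3.14, 3.14, 3.14, 3.14].

INTERFACE

Orientations are given as a unit quaternion [x, y, z, w].
In Python, from bench import read_state, get_image, job_done gives the robot as it stands.
- The arm moves only by the tool servo_tool, never from a script. Its arguments are lists of equal length, an entry for each row: "rotation": the turn, a rotation vector about the world's x, y, z scaled (see below), a list of three; "slide": the shift along the world's x, y, z scaled (see below), a list of three; "grip": the opening, from -1 (shut) to 1 (fully open). In form: {"rotation": [[rx, ry, rz], ...], "slide": [[tx, ty, tz], ...], "grip": [grip, ...]}. A call has 1 to 8 rows; each row is the pose to reach, as a shift and turn from the pose commanded when the call began, turning the shorter way round; what a row does not reach only later rows make up. The controller multiplies each number of a shift by 0.2 m and each number of a turn by 360 degrees. A row lasts 1/8 s, in which the tool goes at most 62.5 mm and 10.7 degrees, less where a joint would pass 70% of its speed; a pose out of reach is approached as far as the arm can. A call with a number of a shift or a turn outside -1 to 1 is refused whole. A call with a gripper value outside its range is refused whole. The fingers move at their own pace and stop on an object; the grip force is fixed at half the most. Time passes only in rows, so rows that repeat a pose let the fingers close. It gives the time, the measured TCP pose, the force, the opening and the grip force at its end, in the units of the state.
- read_state(): the state, without advancing time (a new reading comes with each control period).
- get_image(name): name is "side" or "top" or "wrist"; returns a dict with "image" (420x560x3 uint8, red, green, blue), "depth" (420x560 float32, mm along the optical axis (not along the pixel's ray), 0 where there is no reading), "camera_matrix" (3x3 intrinsics, pixels), "rvec" (rotation vector, rad) and "tvec" (3), from world to camera coordinates, as OpenCV has them; the wrist camera has in their place "hand_eye" (4x4, takes a point from camera to tool coordinates, whose origin is the TCP and whose axes are the flange's). Camera axes: x right, y down, z forward; pixel columns grow to the right and rows downward; lengths in mm; the calibration is good to about 2 mm. A picture is of the moment at which its call begins: read the wrist's pose just before it.
- job_done(): hands the job in; it is judged then, once.
The state is a dict: "clock": time; "joints": joint angles; "joint_vel": joint speeds; "joint_efforts": joint torques, N m; "position": TCP position; "ee_rot": TCP orientation; "contact_force": force on the tool from outside, world axes, zero at the start; "wrist_torque": the same for the moment, N m; "gripper_width": finger opening in mm; "grasp_force": force on a finger pad.
Only numpy, scipy, OpenCV 4.12 (cv2) and the standard library are available. Lean on these libraries where they do the work, as an engineer would, in place of code of your own. Each camera call takes 0.05 s, during which the arm holds its last target. There are 200 camera calls.

## Working session

There is one attempt and no reset: what is moved stays moved. The work goes in short steps, Python scripts to look and compute and a tool call to move; the robot and the scene stay as the last step left them, time stands still between calls to the robot, and variables do not carry over. Pictures are saved under pics/ and viewed, at most 10 in all, crops included, and the job is handed in when it is done.

Besides the shell and the picture viewer there is one more tool, called after "Call:" by a JSON object that holds its "fn" and its "kwargs", one argument or row to a line. servo_tool: Moves the arm, as the interface text tells. Shifts and turns lie within -1 to 1; 1 stands for 0.2 m of shift or 360 degrees of turn. Its arguments: {"type":"object","properties":{"rotation":{"type":"array","items":{"type":"array","items":{"type":"number","minimum":-1,"maximum":1}}},"slide":{"type":"array","items":{"type":"array","items":{"type":"number","minimum":-1,"maximum":1}}},"grip":{"type":"array","items":{"type":"number"}}},"required":["rotation","slide","grip"]}

```bash
mkdir -p pics
cat > h.py <<'E'
import numpy as np, cv2
from bench import read_state, get_image, job_done
from scipy.spatial.transform import Rotation as R
def snap(n,f=None):
    d=get_image(n)
    if f: cv2.imwrite('pics/'+f,d['image'][:,:,::-1])
    return d
def pose(d):
    return R.from_rotvec(np.ravel(d['rvec'])).as_matrix(), np.ravel(d['tvec'])
def cloud(d):
    K=d['camera_matrix'];z=d['depth'];v,u=np.mgrid[:z.shape[0],:z.shape[1]]
    c=np.stack([(u-K[0,2])/K[0,0]*z,(v-K[1,2])/K[1,1]*z,z],-1)
    r,t=pose(d); return (c-t)@r
def ray(d,uv,h):
    K=d['camera_matrix'];r,t=pose(d)
    c=np.column_stack([np.atleast_2d(uv),np.ones(len(np.atleast_2d(uv)))])@np.linalg.inv(K).T
    w=c@r; o=-r.T@t
    return o+w*((h-o[2])/w[:,2:3])
E
python3 - <<'E'
from h import *
s=read_state();print(s)
a=snap('top','top0.png');b=snap('side','side0.png')
np.savez('s0.npz',**{k:a[k] for k in a})
for d in(a,b):
    r,t=pose(d);print(-r.T@t,d['camera_matrix'])
E
```

```text
{'clock': 0.0, 'joints': array([ 1.56061499e+00,  3.85528097e-01,  6.62210803e-03, -4.89133224e-04,
       -1.19399825e+00, -2.58581147e-01]), 'joint_vel': array([-1.90342411e-03, -3.57238201e-04,  1.95945315e-03, -1.65194337e-05,
       -1.20017544e-03,  6.02710551e-04]), 'joint_efforts': array([ 2.11373972e-04, -3.92287660e+01,  1.88396770e+01,  4.18592423e+00,
       -4.58639493e-03,  4.32819945e-06]), 'position': array([165.80221525, 601.99819966, 230.23877242]), 'ee_rot': array([ 9.90971752e-01, -1.34066492e-01, -9.49989211e-05,  1.07399606e-03]), 'contact_force': array([ 0.24456553, -0.06264568,  0.06482562]), 'wrist_torque': array([0.06352016, 0.03624122, 0.03231419]), 'grasp_force': 0.0, 'gripper_width': 85.21942805918665}
[548.11558068 -51.84355352 903.85180728] [[508.38724533   0.         270.50376364]
 [  0.         508.38724533 216.28152899]
 [  0.           0.           1.        ]]
[ 257.74376614 -620.25723417  600.60666415] [[488.70413364   0.         277.12110089]
 [  0.         488.70413364 219.42758046]
 [  0.           0.           1.        ]]
```

View pics/top0.png

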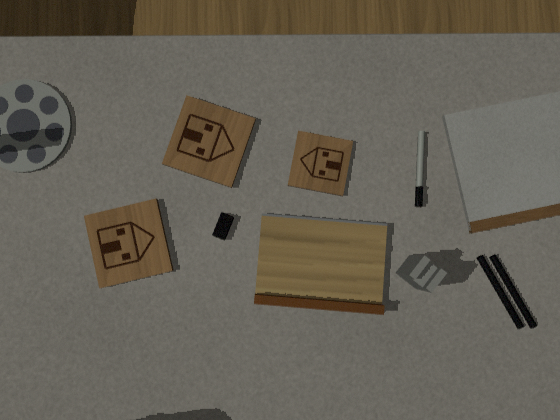

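View pics/side0.png

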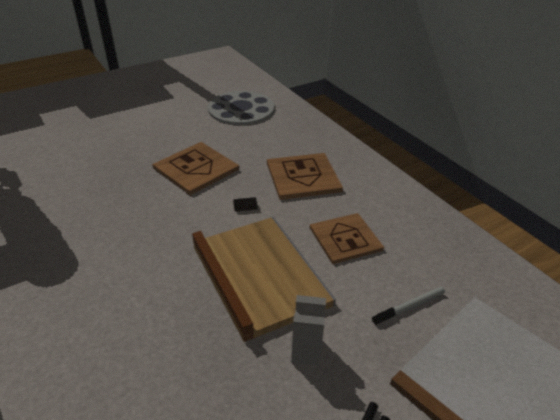

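Plaque candidates in the top view are (322,163), about 57 px wide and in front of the board's steel edge, (210,141), about 72 px, and (129,243), about 75 px. I choose (322,163), which is the smallest and the one lying before the front edge. The board is at about (322,258), with its rail at row 305. The eraser is at (224,226), the marker at (420,168) and the house at (428,272).

```bash
cat > m.py <<'E'
from h import *
d=dict(np.load('s0.npz'));im=d['image'];P=cloud(d)
hsv=cv2.cvtColor(im,cv2.COLOR_RGB2HSV)
m=((hsv[...,1]>70)&(hsv[...,2]>50)).astype(np.uint8)
m=cv2.morphologyEx(m,cv2.MORPH_CLOSE,np.ones((5,5)));m[:60]=0
for c in cv2.findContours(m,cv2.RETR_EXTERNAL,cv2.CHAIN_APPROX_NONE)[0]:
    if cv2.contourArea(c)<800: continue
    q=np.zeros_like(m);cv2.drawContours(q,[c],-1,1,-1)
    z=np.median(P[q>0][:,2]); b=cv2.boxPoints(cv2.minAreaRect(c))
    h=9 if cv2.contourArea(c)<9000 else 16
    w=ray(d,b,h); rect=cv2.minAreaRect(ray(d,c[:,0].astype(float),h)[:,:2].astype(np.float32))
    print(np.round(b).tolist(),'z',round(float(z),1),'rect',np.round(rect[0],1),np.round(rect[1],1),round(rect[2],2))
# board by depth
def at(u,v): return np.round(P[v,u],1)
hh=P[...,2]; 
bm=((hh>11)&(hh<24)).astype(np.uint8); bm[:, :230]=0; bm[:,400:]=0; bm[:205]=0; bm[330:]=0
r=cv2.minAreaRect(P[bm>0][:,:2].astype(np.float32)); print('board top depth',r,cv2.boxPoints(r))
rm=((hh>28)&(hh<45)).astype(np.uint8); rm[:, :230]=0; rm[:,395:]=0; rm[:205]=0; rm[330:]=0
r=cv2.minAreaRect(P[rm>0][:,:2].astype(np.float32)); print('rail depth',r,cv2.boxPoints(r))
hm=(hh>60)&(np.mgrid[:420,:560][1]<460)&(np.mgrid[:420,:560][1]>390); q=P[hm]; print('house',q.min(0),q.max(0))
cv2.imwrite('pics/crop.png',cv2.resize(im[120:320,240:410,::-1],None,fx=3,fy=3,interpolation=cv2.INTER_CUBIC)[:600])
E
python3 m.py
```

```text
[[253.0, 304.0], [261.0, 215.0], [391.0, 226.0], [384.0, 315.0]] z 16.5 rect [ 528.9 -134.1] [225.4 154.1] 85.09
[[467.0, 222.0], [559.0, 203.0], [561.0, 214.0], [469.0, 233.0]] z 14.3 rect [ 608.9 -473.8] [ 20.1 166.5] 11.54
[[82.0, 214.0], [156.0, 198.0], [172.0, 271.0], [99.0, 288.0]] z 11.9 rect [567.9 206.7] [132.1 131.9] 13.36
[[287.0, 185.0], [298.0, 130.0], [353.0, 140.0], [343.0, 196.0]] z 9.2 rect [ 709.1 -133.8] [100.1 101. ] 78.8
[[161.0, 163.0], [186.0, 94.0], [255.0, 118.0], [231.0, 188.0]] z 11.9 rect [750.   64.9] [132.1 132.8] 70.88
board top depth ((541.0364990234375, -119.39753723144531), (301.76031494140625, 140.36947631835938), 85.07124328613281) [[ 458.1481   -263.68973 ]
 [ 597.99854  -275.74985 ]
 [ 623.9249     24.894653]
 [ 484.07446    36.954773]]
rail depth ((462.2767333984375, -126.1476821899414), (219.4025115966797, 16.413848876953125), 85.0970230102539) [[ 444.72382  -234.7461  ]
 [ 461.07758  -236.14896 ]
 [ 479.82965   -17.54927 ]
 [ 463.4759    -16.146408]]
house [ 485.81396991 -323.10764584   60.20744641] [548.11558068 -51.84355352 903.85180728]
```

View pics/crop.png

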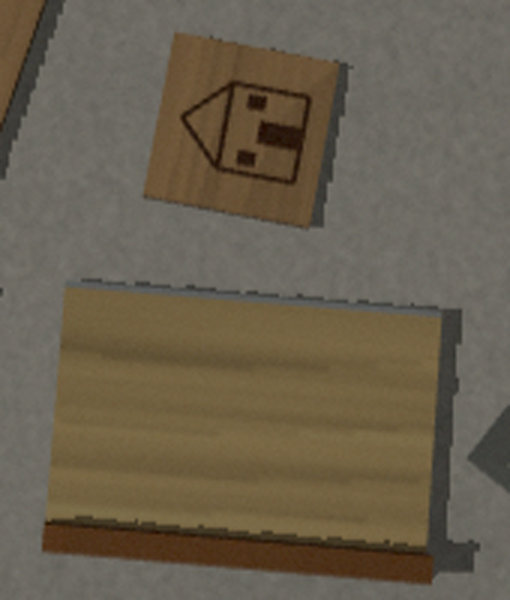

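The crop confirms the slab with the house drawing at crop (245,130). It measures 100 x 101 mm, so it is the right one. The steel edge runs along the crop at y≈285–305 and the rail is at the bottom. My world mapping puts front→rail along -x, but the description says -y, so I'll check the calibration before moving.

Run:
```python
from h import *
b=snap('side');r,t=pose(b);K=b['camera_matrix']
def pr(p): 
    c=r@np.array(p,float)+t; return (K@c/c[2]).round(1)[:2],c[2].round()
for n,p in dict(tcp=read_state()['position'],plaque=(709,-134,9),board=(529,-134,16),base=(0,0,0),ax=(-0.,0,300)).items(): print(n,pr(p))
a=dict(np.load('s0.npz')); print('top rot',pose(a)[0].round(2).tolist()); print('side rot',r.round(2).tolist())
S=cloud(b)
print('side depth pts plaque',S[238,346].round(),'board',S[275,265].round(),'left obj',S[178,6].round(),'tower',S[100,85].round())
w=snap('wrist','wrist0.png');print(w['hand_eye'].round(3).tolist());print(read_state()['clock'])
s=read_state();T=R.from_quat(s['ee_rot']).as_matrix();H=w['hand_eye']
print('campos',(T@H[:3,3]+s['position']).round(),'cam axes',(T@H[:3,:3]).round(2).tolist())
for v,u in ((100,100),(210,280),(320,460)):
    z=w['depth'][v,u];k=w['camera_matrix'];c=np.array([(u-k[0,2])/k[0,0]*z,(v-k[1,2])/k[1,1]*z,z]);print((T@(H[:3,:3]@c+H[:3,3])+s['position']).round())
```

```text
tcp (array([-78.8,  35.9]), np.float64(990.0))
plaque (array([345.4, 235.5]), np.float64(880.0))
board (array([258.6, 270. ]), np.float64(802.0))
base (array([-116.5,  358.4]), np.float64(685.0))
ax (array([-268.7,  186.3]), np.float64(490.0))
top rot [[-0.0, -1.0, -0.01], [-1.0, 0.0, -0.07], [0.07, 0.01, -1.0]]
side rot [[0.85, -0.52, 0.01], [-0.33, -0.56, -0.76], [0.4, 0.64, -0.65]]
side depth pts plaque [ 706. -140.    9.] board [ 533. -149.   16.] left obj [216. 376.  -1.] tower [450. 647.  -2.]
[[0.001, -0.964, -0.268, 69.076], [1.0, 0.001, 0.0, -0.371], [-0.0, -0.268, 0.964, -143.461], [0.0, 0.0, 0.0, 1.0]]
0.2
campos [233. 584. 374.] cam axes [[-0.27, -0.93, -0.26], [-0.96, 0.26, 0.07], [0.0, 0.27, -0.96]]
[281. 744.   2.]
[132. 608.   0.]
[166. 552. 284.]
```

View pics/wrist0.png

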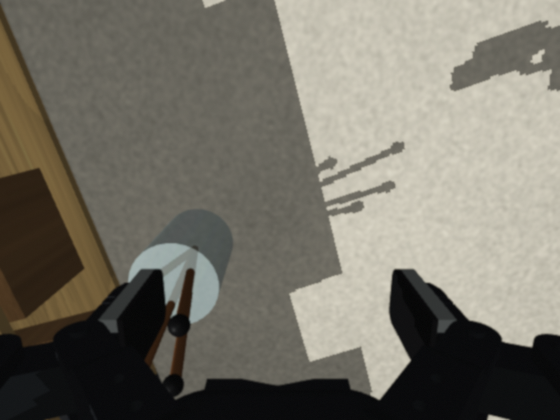

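The two cameras agree with each other: both give board x along world -x. The wrist view shows a pencil cup at (180,280) under the start pose, with the table edge at the left. I'll rise and swing over towards the plaque, then check the arm against the top camera.

Call:
{"fn": "servo_tool", "kwargs": {
  "rotation": [
    [0,0,0],
    [0,0,0],
    [0,0,0.01],
    [0,0,0.02],
    [0,0,0.0292],
    [0,0,0.0292]
  ],
  "slide": [
    [0,0,0.3],
    [0.1,-0.1,0.6],
    [0.3,-0.3,0.6],
    [0.5,-0.6,0.6],
    [0.65,-0.9,0.6],
    [0.65,-1,0.6]
  ],
  "grip": [1,1,0.5,0,0,0]
}}

```text
clock: 0.95
position: [297.0, 399.9, 351.5]
ee_rot: [0.999, -0.044, 0.0, -0.0]
contact_force: [-0.3, 0.1, 0.4]
gripper_width: 42.6
grasp_force: 0.0
```

Call:
{"fn": "servo_tool", "kwargs": {
  "rotation": [
    [0,0,0],
    [0,0,0],
    [0,0,0],
    [0,0,0]
  ],
  "slide": [
    [0.18,-0.25,0],
    [0.36,-0.5,0],
    [0.54,-0.75,0],
    [0.72,-1,0]
  ],
  "grip": [0,0,0,0]
}}

```text
clock: 1.45
position: [440.6, 200.8, 351.5]
ee_rot: [0.999, -0.042, 0.0, -0.0]
contact_force: [1.3, 0.4, 0.5]
gripper_width: 42.7
grasp_force: 0.0
```

Call:
{"fn": "servo_tool", "kwargs": {
  "rotation": [
    [0,0,0],
    [0,0,0],
    [0,0,0],
    [0,0,0]
  ],
  "slide": [
    [0.2,-0.25,0],
    [0.4,-0.5,0],
    [0.6,-0.75,0],
    [0.8,-1,0]
  ],
  "grip": [0,0,0,0]
}}

```text
clock: 1.95
position: [597.1, 5.5, 351.2]
ee_rot: [0.999, -0.043, -0.0, -0.0]
contact_force: [0.1, 1.0, 0.3]
gripper_width: 42.7
grasp_force: 0.0
```

Call:
{"fn": "servo_tool", "kwargs": {
  "rotation": [
    [0,0,0],
    [0,0,0],
    [0,0,0],
    [0,0,0]
  ],
  "slide": [
    [0.1,-0.25,0],
    [0.3,-0.5,0],
    [0.5,-0.68,0],
    [0.5,-0.68,0]
  ],
  "grip": [0,0,0,0]
}}

```text
clock: 2.45
position: [697.7, -131.4, 346.4]
ee_rot: [0.999, -0.045, -0.003, -0.0]
contact_force: [-0.2, -0.4, -1.3]
gripper_width: 42.4
grasp_force: 0.0
```

Run:
```python
from h import *
s=read_state();print(s['position'].round(1),R.from_quat(s['ee_rot']).as_matrix().round(3).tolist(),s['gripper_width'],s['clock'],s['joints'].round(2),s['contact_force'].round(2))
a=snap('top','top1.png')
# front edge fit from first image
d=dict(np.load('s0.npz'));hsv=cv2.cvtColor(d['image'],cv2.COLOR_RGB2HSV)
m=(hsv[...,1]>70)&(hsv[...,2]>50)
print('top wrt', cloud(a)[...,2].max())
def line(us,vs0,vs1,first=True):
    pts=[]
    for u in us:
        v=np.where(m[vs0:vs1,u])[0]
        pts.append((u,vs0+v[0]-.5 if first else vs0+v[-1]+.5))
    return np.array(pts,float)
e=ray(d,line(range(275,380,3),205,260),16);p=np.polyfit(e[:,1],e[:,0],1);print('wood front x=',p,'at y -134',np.polyval(p,-134))
# steel strip gray values column
print(d['image'][205:225,320].tolist())
r=[] 
P=cloud(d);hh=P[...,2];q=P[285:325,255:390].reshape(-1,3);q=q[(q[:,2]>30)&(q[:,2]<45)]
c=np.array([-.9963,.0855]);k=q[:,:2]@c;print('rail along board x',np.percentile(k,[1,50,99]),'front',e[:,:2].mean(0)@c)
```

```text
[ 697.7 -131.4  346.4] [[0.996, -0.09, -0.006], [-0.09, -0.996, 0.0], [-0.006, 0.0, -1.0]] 42.35544282499942 2.45 [ 0.04  0.5   0.47 -0.   -1.55  1.44] [-0.19 -0.44 -1.28]
top wrt 903.8518072827982
wood front x= [8.59373240e-02 6.17659118e+02] at y -134 606.143516975153
[[107, 104, 97], [109, 107, 98], [112, 109, 101], [112, 109, 101], [111, 109, 101], [112, 110, 102], [114, 113, 103], [112, 109, 101], [113, 111, 103], [112, 110, 101], [112, 109, 103], [108, 107, 97], [104, 104, 97], [82, 85, 83], [94, 93, 87], [106, 95, 77], [110, 92, 61], [112, 97, 65], [114, 96, 64], [115, 98, 65]]
rail along board x [-479.41494452 -471.52882021 -463.49529803] front -615.3567849210443
```

View pics/top1.png

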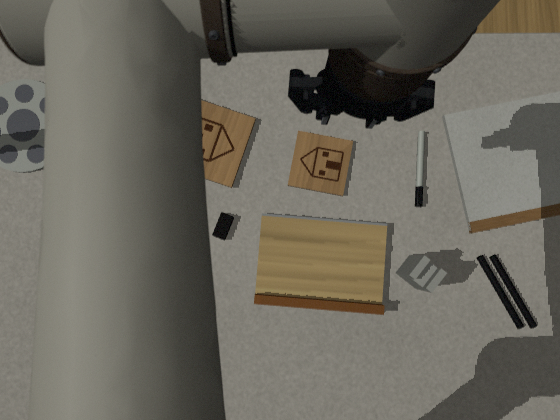

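The gripper appears at about (362,100), where the calibration predicts it, so the frame is right: board x runs along world -x. Next I go behind the plaque's free side, descend, and look from the side.

Call:
{"fn": "servo_tool", "kwargs": {
  "rotation": [
    [0,0,0],
    [0,0,0],
    [0,0,0],
    [0,0,0],
    [0,0,0],
    [0,0,0]
  ],
  "slide": [
    [0.2,-0.03,-0.2],
    [0.415,-0.033,-0.5],
    [0.415,-0.033,-0.75],
    [0.415,-0.033,-1],
    [0.415,-0.033,-1],
    [0.415,-0.033,-1]
  ],
  "grip": [0,0,0,0,0,0]
}}

```text
clock: 3.25
position: [780.4, -135.0, 155.3]
ee_rot: [0.999, -0.042, 0.003, 0.001]
contact_force: [0.8, 0.3, -0.0]
gripper_width: 42.7
grasp_force: 0.0
```

Call:
{"fn": "servo_tool", "kwargs": {
  "rotation": [
    [0,0,0],
    [0,0,0],
    [0,0,0],
    [0,0,0],
    [0,0,0],
    [0,0,0]
  ],
  "slide": [
    [0,0,-0.2],
    [0,0,-0.4],
    [0,0,-0.55],
    [0,0,-0.62],
    [0,0,-0.62],
    [0,0,-0.62]
  ],
  "grip": [0,0,0,0,0,0]
}}

```text
clock: 4.0
position: [780.8, -135.4, 30.4]
ee_rot: [0.999, -0.042, 0.002, 0.0]
contact_force: [-0.3, -1.0, 0.2]
gripper_width: 42.9
grasp_force: 0.0
```

Run:
```python
from h import *
s=read_state();print(s['position'].round(1),R.from_quat(s['ee_rot']).as_matrix().round(3).tolist(),s['gripper_width'],s['clock'],s['contact_force'].round(2))
d=get_image('side');im=d['image'][190:330,260:460,::-1]
cv2.imwrite('pics/side1.png',cv2.resize(im,None,fx=4,fy=4,interpolation=cv2.INTER_CUBIC))
```

```text
[ 780.8 -135.4   30.4] [[0.996, -0.085, 0.005], [-0.085, -0.996, -0.001], [0.005, 0.0, -1.0]] 42.901889231805974 4.0 [-0.32 -0.97  0.2 ]
```

View pics/side1.png

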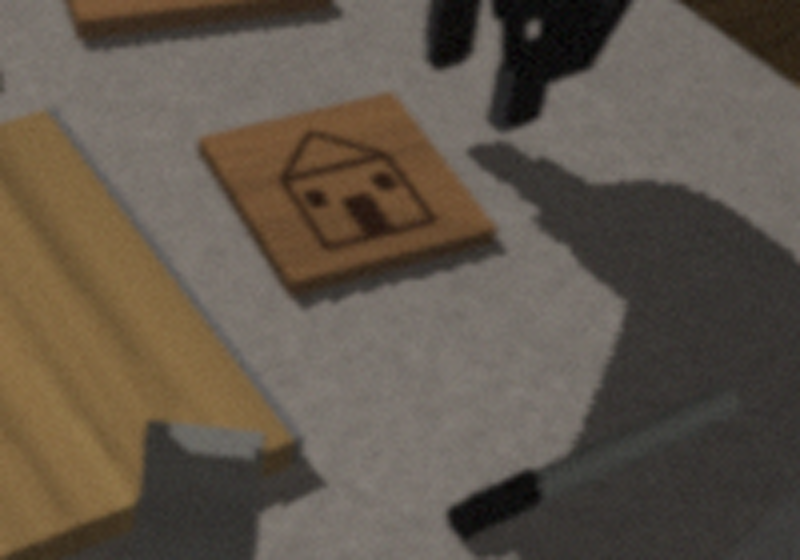

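The side crop shows both fingertips, at about (450,60) and (510,120), clear behind the plaque's free side. Nothing else is nearby. I'll lower until I feel the table.

Call:
{"fn": "servo_tool", "kwargs": {
  "rotation": [
    [0,0,0],
    [0,0,0],
    [0,0,0],
    [0,0,0]
  ],
  "slide": [
    [0,0,-0.06],
    [0,0,-0.12],
    [0,0,-0.12],
    [0,0,-0.12]
  ],
  "grip": [0,0,0,0]
}}

```text
clock: 4.55
position: [779.2, -135.4, 3.0]
ee_rot: [0.999, -0.043, -0.0, 0.0]
contact_force: [-0.3, -0.3, 1.0]
gripper_width: 42.7
grasp_force: 0.0
```

Call:
{"fn": "servo_tool", "kwargs": {
  "rotation": [
    [0,0,0],
    [0,0,0],
    [0,0,0]
  ],
  "slide": [
    [0,0,-0.01],
    [0,0,-0.015],
    [0,0,-0.015]
  ],
  "grip": [0,0,0]
}}

```text
clock: 4.92
position: [779.1, -135.3, 0.4]
ee_rot: [0.999, -0.043, 0.0, -0.0]
contact_force: [-0.5, 0.7, 0.1]
gripper_width: 42.7
grasp_force: 0.0
```

Call:
{"fn": "servo_tool", "kwargs": {
  "rotation": [
    [0,0,0],
    [0,0,0],
    [0,0,0]
  ],
  "slide": [
    [0,0,-0.01],
    [0,0,-0.015],
    [0,0,-0.015]
  ],
  "grip": [0,0,0]
}}

```text
clock: 5.3
position: [779.3, -135.3, -1.7]
ee_rot: [0.999, -0.043, 0.0, 0.0]
contact_force: [-2.3, -0.3, 4.7]
gripper_width: 42.7
grasp_force: 2.3
```

Table contact is at TCP z ≈ -1.5. I'll raise 4.5 mm and push slowly along board x.

Call:
{"fn": "servo_tool", "kwargs": {
  "rotation": [
    [0,0,0],
    [0,0,0],
    [0,0,0],
    [0,0,0],
    [0,0,0],
    [0,0,0],
    [0,0,0],
    [0,0,0]
  ],
  "slide": [
    [0,0,0.0225],
    [-0.02,0.0017,0.0225],
    [-0.04,0.0034,0.0225],
    [-0.06,0.0051,0.0225],
    [-0.08,0.0069,0.0225],
    [-0.1,0.0086,0.0225],
    [-0.12,0.0103,0.0225],
    [-0.14,0.012,0.0225]
  ],
  "grip": [0,0,0,0,0,0,0,0]
}}

```text
clock: 6.3
position: [750.9, -132.9, 1.8]
ee_rot: [0.999, -0.043, 0.0, 0.0]
contact_force: [-1.0, -0.2, -0.3]
gripper_width: 42.7
grasp_force: 0.2
```

Call:
{"fn": "servo_tool", "kwargs": {
  "rotation": [
    [0,0,0],
    [0,0,0],
    [0,0,0],
    [0,0,0],
    [0,0,0],
    [0,0,0],
    [0,0,0]
  ],
  "slide": [
    [-0.02,0.0017,0],
    [-0.04,0.0034,0],
    [-0.06,0.0051,0],
    [-0.08,0.0069,0],
    [-0.1,0.0086,0],
    [-0.11,0.0094,0],
    [-0.11,0.0094,0]
  ],
  "grip": [0,0,0,0,0,0,0]
}}

```text
clock: 7.18
position: [728.9, -131.0, 1.8]
ee_rot: [0.999, -0.043, -0.0, 0.0]
contact_force: [0.1, -0.9, -1.1]
gripper_width: 42.7
grasp_force: 0.0
```

```bash
cat > look.py <<'E'
from h import *
import sys
s=read_state();c=np.array([-.9963,.0855]);print(s['position'].round(1),'u',s['position'][:2]@c,s['clock'],s['contact_force'].round(2),'tool x,z',R.from_quat(s['ee_rot']).as_matrix()[:,[0,2]].T.round(3).tolist())
d=get_image('side');im=d['image'][170:330,200:400,::-1]
cv2.imwrite('pics/'+sys.argv[1],cv2.resize(im,None,fx=3.7,fy=3.7,interpolation=cv2.INTER_CUBIC))
E
python3 look.py side2.png
```

```text
[ 728.9 -131.     1.8] u -737.3958441005341 7.175 [ 0.09 -0.94 -1.14] tool x,z [[0.996, -0.085, -0.0], [-0.0, -0.0, -1.0]]
```

View pics/side2.png

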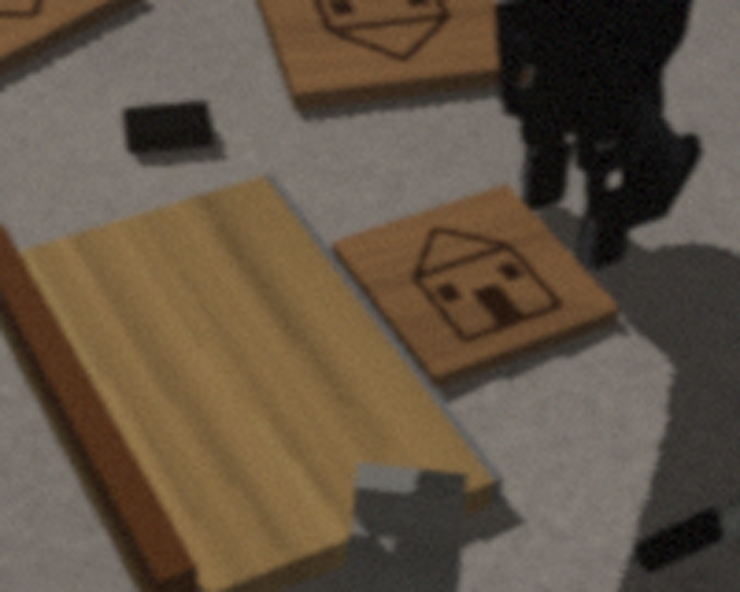

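The crop shows the plaque squared to the fingers, with its far side a few mm short of the steel strip (strip line about (335,240) to (445,390)). I push on in small steps until the force rises.

Call:
{"fn": "servo_tool", "kwargs": {
  "rotation": [
    [0,0,0],
    [0,0,0],
    [0,0,0],
    [0,0,0]
  ],
  "slide": [
    [-0.01,0.0009,0],
    [-0.02,0.0017,0],
    [-0.03,0.0026,0],
    [-0.03,0.0026,0]
  ],
  "grip": [0,0,0,0]
}}

```text
clock: 7.72
position: [722.8, -130.5, 1.8]
ee_rot: [0.999, -0.043, -0.0, -0.0]
contact_force: [0.4, -0.4, -0.3]
gripper_width: 42.6
grasp_force: 0.0
```

Call:
{"fn": "servo_tool", "kwargs": {
  "rotation": [
    [0,0,0],
    [0,0,0]
  ],
  "slide": [
    [-0.005,0.0004,0],
    [-0.005,0.0004,0]
  ],
  "grip": [0,0]
}}

```text
clock: 7.98
position: [722.0, -130.4, 1.8]
ee_rot: [0.999, -0.043, -0.0, -0.0]
contact_force: [0.4, 1.0, -0.0]
gripper_width: 42.3
grasp_force: 0.1
```

Call:
{"fn": "servo_tool", "kwargs": {
  "rotation": [
    [0,0,0],
    [0,0,0]
  ],
  "slide": [
    [-0.005,0.0004,0],
    [-0.005,0.0004,0]
  ],
  "grip": [0,0]
}}

```text
clock: 8.22
position: [721.5, -130.4, 1.9]
ee_rot: [0.999, -0.043, 0.001, 0.0]
contact_force: [1.2, -0.5, -0.4]
gripper_width: 43.0
grasp_force: 0.7
```

Call:
{"fn": "servo_tool", "kwargs": {
  "rotation": [
    [0,0,0],
    [0,0,0]
  ],
  "slide": [
    [-0.005,0.0004,0],
    [-0.005,0.0004,0]
  ],
  "grip": [0,0]
}}

```text
clock: 8.48
position: [721.5, -130.3, 2.4]
ee_rot: [0.999, -0.042, 0.002, 0.0]
contact_force: [4.3, -1.0, 0.1]
gripper_width: 42.7
grasp_force: 2.1
```

Call:
{"fn": "servo_tool", "kwargs": {
  "rotation": [
    [0,0,0],
    [0,0,0]
  ],
  "slide": [
    [-0.005,0.0004,0],
    [-0.005,0.0004,0]
  ],
  "grip": [0,0]
}}

```text
clock: 8.72
position: [721.4, -130.3, 2.9]
ee_rot: [0.999, -0.042, 0.003, 0.0]
contact_force: [5.9, -1.8, -0.8]
gripper_width: 42.9
grasp_force: 2.9
```

Call:
{"fn": "servo_tool", "kwargs": {
  "rotation": [
    [0,0,0],
    [0,0,0]
  ],
  "slide": [
    [-0.005,0.0004,0],
    [-0.005,0.0004,0]
  ],
  "grip": [0,0]
}}

```text
clock: 8.98
position: [721.4, -130.3, 3.3]
ee_rot: [0.999, -0.042, 0.004, 0.0]
contact_force: [6.8, -1.5, -0.8]
gripper_width: 42.9
grasp_force: 3.6
```

The plaque is firmly against the board, at about 7 N. I add 1 mm of push and lift the free edge to about 10°.

Call:
{"fn": "servo_tool", "kwargs": {
  "rotation": [
    [0,0,0],
    [0,0,0],
    [0,0,0],
    [0,0,0],
    [0,0,0]
  ],
  "slide": [
    [-0.007,0.0006,0],
    [-0.007,0.0006,0.02],
    [-0.007,0.0006,0.0415],
    [-0.008,0.0007,0.062],
    [-0.0095,0.0008,0.0825]
  ],
  "grip": [0,0,0,0,0]
}}

```text
clock: 9.6
position: [719.9, -130.1, 20.4]
ee_rot: [0.999, -0.042, 0.004, 0.0]
contact_force: [6.7, -1.5, 1.8]
gripper_width: 42.7
grasp_force: 3.5
```

```bash
python3 look.py side3.png
```

```text
[ 719.9 -130.1   20.4] u -728.3363223065165 9.6 [ 6.66 -1.49  1.77] tool x,z [[0.996, -0.084, 0.009], [0.009, -0.001, -1.0]]
```

View pics/side3.png

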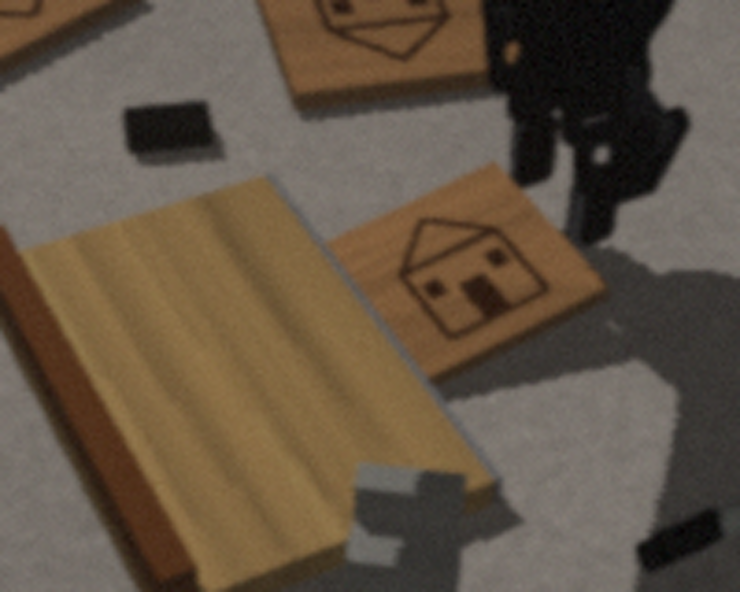

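The plaque is tilted about 10°, free edge up, and the fingers hold its side at about (600,240). It is still against the board, so I carry on along the arc.

Call:
{"fn": "servo_tool", "kwargs": {
  "rotation": [
    [0,0,0],
    [0,0,0],
    [0,0,0],
    [0,0,0],
    [0,0,0],
    [0,0,0]
  ],
  "slide": [
    [-0.007,0.0006,0.0195],
    [-0.0119,0.001,0.0387],
    [-0.0168,0.0014,0.058],
    [-0.0223,0.0019,0.0773],
    [-0.0289,0.0025,0.096],
    [-0.0361,0.0031,0.1144]
  ],
  "grip": [0,0,0,0,0,0]
}}

```text
clock: 10.4
position: [712.6, -129.4, 43.8]
ee_rot: [0.999, -0.042, 0.005, 0.0]
contact_force: [7.0, -0.9, 2.3]
gripper_width: 42.8
grasp_force: 3.5
```

Call:
{"fn": "servo_tool", "kwargs": {
  "rotation": [
    [0,0,0],
    [0,0,0],
    [0,0,0],
    [0,0,0],
    [0,0,0],
    [0,0,0]
  ],
  "slide": [
    [-0.0115,0.001,0.0165],
    [-0.0215,0.0018,0.033],
    [-0.0315,0.0027,0.0497],
    [-0.0415,0.0036,0.0661],
    [-0.053,0.0045,0.0818],
    [-0.0646,0.0055,0.0972]
  ],
  "grip": [0,0,0,0,0,0]
}}

```text
clock: 11.15
position: [699.9, -128.3, 63.8]
ee_rot: [0.999, -0.042, 0.005, 0.0]
contact_force: [5.8, -0.7, 3.7]
gripper_width: 42.9
grasp_force: 3.8
```

Call:
{"fn": "servo_tool", "kwargs": {
  "rotation": [
    [0,0,0],
    [0,0,0],
    [0,0,0],
    [0,0,0],
    [0,0,0],
    [0,0,0]
  ],
  "slide": [
    [-0.016,0.0014,0.011],
    [-0.0312,0.0027,0.0233],
    [-0.045,0.0039,0.036],
    [-0.0591,0.0051,0.0488],
    [-0.074,0.0063,0.0602],
    [-0.0895,0.0077,0.0716]
  ],
  "grip": [0,0,0,0,0,0]
}}

```text
clock: 11.9
position: [683.2, -126.9, 79.6]
ee_rot: [0.999, -0.042, 0.007, 0.001]
contact_force: [6.7, -0.6, 7.8]
gripper_width: 42.9
grasp_force: 5.1
```

Call:
{"fn": "servo_tool", "kwargs": {
  "rotation": [
    [0,0,0],
    [0,0,0],
    [0,0,0],
    [0,0,0]
  ],
  "slide": [
    [-0.016,0.0014,0.0105],
    [-0.0324,0.0028,0.0205],
    [-0.05,0.0043,0.0295],
    [-0.0668,0.0057,0.038]
  ],
  "grip": [0,0,0,0]
}}

```text
clock: 12.4
position: [669.9, -125.8, 87.8]
ee_rot: [0.999, -0.042, 0.007, 0.001]
contact_force: [5.7, -0.5, 11.1]
gripper_width: 42.6
grasp_force: 5.8
```

Call:
{"fn": "servo_tool", "kwargs": {
  "rotation": [
    [0,0,0],
    [0,0,0],
    [0,0,0],
    [0,0,0]
  ],
  "slide": [
    [-0.018,0.0015,0.0115],
    [-0.0359,0.0031,0.02],
    [-0.0545,0.0047,0.0265],
    [-0.0732,0.0063,0.032]
  ],
  "grip": [0,0,0,0]
}}

```text
clock: 12.9
position: [654.3, -124.5, 94.0]
ee_rot: [0.999, -0.042, 0.006, 0.001]
contact_force: [3.1, -0.3, 11.3]
gripper_width: 42.8
grasp_force: 6.0
```

Call:
{"fn": "servo_tool", "kwargs": {
  "rotation": [
    [0,0,0],
    [0,0,0],
    [0,0,0],
    [0,0,0]
  ],
  "slide": [
    [-0.02,0.0017,0.006],
    [-0.04,0.0034,0.012],
    [-0.06,0.0051,0.016],
    [-0.08,0.0068,0.018]
  ],
  "grip": [0,0,0,0]
}}

```text
clock: 13.4
position: [637.3, -123.1, 97.4]
ee_rot: [0.999, -0.042, 0.004, 0.001]
contact_force: [0.4, 0.4, 12.8]
gripper_width: 42.8
grasp_force: 6.5
```

Call:
{"fn": "servo_tool", "kwargs": {
  "rotation": [
    [0,0,0],
    [0,0,0],
    [0,0,0]
  ],
  "slide": [
    [-0.02,0.0017,0.008],
    [-0.04,0.0034,0.0105],
    [-0.05,0.0043,0.012]
  ],
  "grip": [0,0,0]
}}

```text
clock: 13.78
position: [625.1, -122.1, 98.1]
ee_rot: [0.999, -0.042, 0.002, 0.0]
contact_force: [1.7, -0.1, 9.3]
gripper_width: 42.8
grasp_force: 4.5
```

Call:
{"fn": "servo_tool", "kwargs": {
  "rotation": [
    [0,0,0],
    [0,0,0],
    [0,0,0],
    [0,0,0]
  ],
  "slide": [
    [-0.015,0.0013,0.004],
    [-0.03,0.0026,0.005],
    [-0.045,0.0039,0.005],
    [-0.06,0.0051,0.003]
  ],
  "grip": [0,0,0,0]
}}

```text
clock: 14.28
position: [612.8, -121.1, 98.0]
ee_rot: [0.999, -0.042, 0.001, 0.0]
contact_force: [0.3, 0.1, 8.2]
gripper_width: 42.6
grasp_force: 4.3
```

```bash
cat > st.py <<'E'
from h import *
# plaque cloud from side depth: points above 22 mm around the board
d=get_image('side');P=cloud(d);im=d['image'];c=np.array([-.9963,.0855]);e=np.array([-.0855,-.9963])
hsv=cv2.cvtColor(im,cv2.COLOR_RGB2HSV)
u=P[...,:2]@c;v=P[...,:2]@e
m=(hsv[...,1]>70)&(u>-690)&(u<-460)&(v>-30)&(v<200)
for z0,z1 in((2,12),(12,20),(20,30),(30,45),(45,60),(60,75),(75,90),(90,110)):
    k=m&(P[...,2]>z0)&(P[...,2]<z1)
    if k.sum()>5: print(z0,z1,k.sum(),'u',np.percentile(u[k],[2,50,98]).round(),'v',np.percentile(v[k],[2,98]).round())
s=read_state();print(s['position'].round(1),s['contact_force'].round(1),s['clock'])
E
python3 st.py
```

```text
2 12 406 u [-614. -480. -464.] v [-11. 197.]
12 20 7550 u [-614. -543. -472.] v [-18. 195.]
20 30 323 u [-622. -465. -464.] v [-11. 197.]
30 45 1364 u [-619. -473. -464.] v [-17. 195.]
45 60 179 u [-621. -615. -613.] v [ 34. 129.]
60 75 177 u [-619. -613. -611.] v [ 32. 129.]
75 90 189 u [-617. -611. -609.] v [ 33. 129.]
90 110 357 u [-626. -611. -608.] v [ 31. 128.]
[ 612.3 -121.1   98. ] [-0.6  0.9  7.9] 14.325
```

The plaque is upright and leaning about 6° over the board, so I continue the same way.

Call:
{"fn": "servo_tool", "kwargs": {
  "rotation": [
    [0,0,0],
    [0,0,0],
    [0,0,0],
    [0,0,0]
  ],
  "slide": [
    [-0.02,0.0017,0],
    [-0.04,0.0034,0],
    [-0.06,0.0051,0],
    [-0.08,0.0068,0]
  ],
  "grip": [0,0,0,0]
}}

```text
clock: 14.82
position: [595.0, -119.6, 94.9]
ee_rot: [0.999, -0.043, -0.001, -0.0]
contact_force: [0.4, 0.4, 0.2]
gripper_width: 42.7
grasp_force: 0.0
```

```bash
python3 st.py
```

```text
2 12 408 u [-629. -480. -464.] v [-12. 197.]
12 20 7555 u [-614. -544. -475.] v [-18. 195.]
20 30 263 u [-621. -465. -464.] v [-14. 196.]
30 45 1268 u [-613. -472. -464.] v [-17. 196.]
45 60 72 u [-615. -607. -602.] v [ 44. 129.]
60 75 72 u [-608. -600. -596.] v [ 45. 129.]
75 90 81 u [-602. -594. -590.] v [ 45. 129.]
90 110 297 u [-605. -593. -588.] v [ 31. 128.]
[ 594.5 -119.5   94.8] [-0.4  0.5 -1. ] 14.875
```

Call:
{"fn": "servo_tool", "kwargs": {
  "rotation": [
    [0,0,0],
    [0,0,0],
    [0,0,0],
    [0,0,0]
  ],
  "slide": [
    [0,0,0],
    [0,0,0.05],
    [0,0,0.1],
    [0,0,0.1]
  ],
  "grip": [0,0,0,0]
}}

```text
clock: 15.38
position: [597.2, -119.6, 117.1]
ee_rot: [0.999, -0.043, 0.002, -0.0]
contact_force: [-0.7, 0.7, -0.6]
gripper_width: 42.8
grasp_force: 0.0
```

```bash
python3 st.py; python3 look.py side4.png
```

```text
2 12 388 u [-611. -475. -464.] v [ -7. 197.]
12 20 5957 u [-613. -530. -465.] v [-19. 195.]
20 30 2821 u [-649. -595. -464.] v [ 29. 182.]
30 45 1208 u [-480. -472. -464.] v [-17. 196.]
[ 596.6 -119.6  116.4] [0.2 0.2 0.5] 15.425
[ 596.6 -119.6  116.4] u -604.6336151753644 15.425 [0.2  0.22 0.51] tool x,z [[0.996, -0.085, 0.002], [0.002, 0.0, -1.0]]
```

View pics/side4.png

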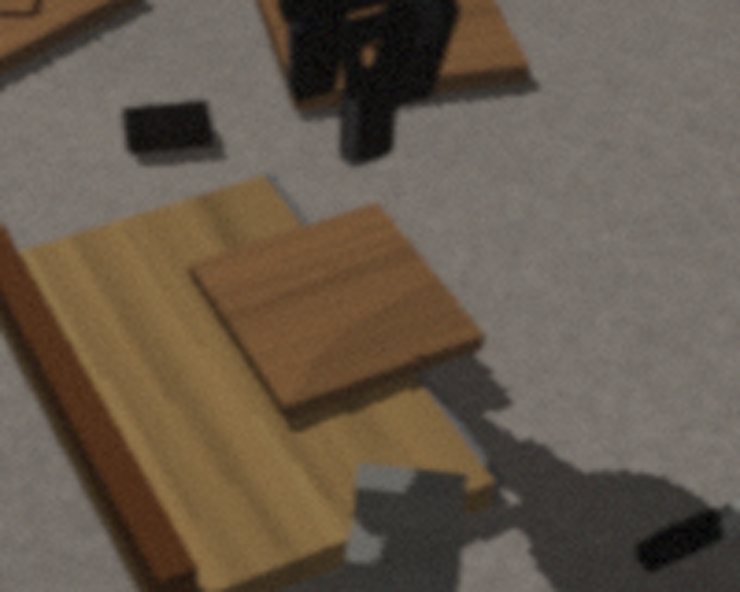

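The plaque now lies on the board with its plain back up, overhanging the front edge by about 30 mm (corners at about (190,270), (375,205), (480,340) and (290,420)). I go out around the overhang and down behind its near side.

Call:
{"fn": "servo_tool", "kwargs": {
  "rotation": [
    [0,0,0],
    [0,0,0],
    [0,0,0],
    [0,0,0],
    [0,0,0],
    [0,0,0],
    [0,0,0],
    [0,0,0]
  ],
  "slide": [
    [0.17,-0.04,0],
    [0.331,-0.078,0],
    [0.331,-0.078,0],
    [0.331,-0.078,-0.15],
    [0.331,-0.078,-0.3],
    [0.331,-0.078,-0.42],
    [0.331,-0.078,-0.48],
    [0.331,-0.078,-0.48]
  ],
  "grip": [0,0,0,0,0,0,0,0]
}}

```text
clock: 16.48
position: [661.6, -135.2, 18.8]
ee_rot: [0.999, -0.043, -0.001, 0.0]
contact_force: [-0.3, 0.4, 1.0]
gripper_width: 43.1
grasp_force: 0.0
```

Call:
{"fn": "servo_tool", "kwargs": {
  "rotation": [
    [0,0,0],
    [0,0,0]
  ],
  "slide": [
    [0,0,0],
    [0,0,0]
  ],
  "grip": [0,0]
}}

```text
clock: 16.73
position: [663.1, -135.2, 20.9]
ee_rot: [0.999, -0.043, 0.001, -0.0]
contact_force: [0.6, -0.5, 0.4]
gripper_width: 42.7
grasp_force: 0.0
```

Call:
{"fn": "servo_tool", "kwargs": {
  "rotation": [
    [0,0,0],
    [0,0,0],
    [0,0,0],
    [0,0,0],
    [0,0,0],
    [0,0,0],
    [0,0,0]
  ],
  "slide": [
    [0,0,-0.0125],
    [-0.03,0.0026,-0.0125],
    [-0.06,0.0051,-0.0125],
    [-0.09,0.0077,-0.0125],
    [-0.12,0.0103,-0.0125],
    [-0.15,0.0129,-0.0125],
    [-0.18,0.0154,-0.0125]
  ],
  "grip": [0,0,0,0,0,0,0]
}}

```text
clock: 17.6
position: [626.0, -132.2, 17.1]
ee_rot: [0.999, -0.043, 0.0, 0.0]
contact_force: [-0.3, 0.5, 0.0]
gripper_width: 42.7
grasp_force: 0.2
```

Call:
{"fn": "servo_tool", "kwargs": {
  "rotation": [
    [0,0,0],
    [0,0,0],
    [0,0,0],
    [0,0,0],
    [0,0,0],
    [0,0,0],
    [0,0,0]
  ],
  "slide": [
    [-0.03,0.0026,0],
    [-0.06,0.0051,0],
    [-0.09,0.0077,0],
    [-0.12,0.0103,0],
    [-0.15,0.0129,0],
    [-0.18,0.0154,0],
    [-0.18,0.0154,0]
  ],
  "grip": [0,0,0,0,0,0,0]
}}

```text
clock: 18.48
position: [589.7, -129.1, 17.0]
ee_rot: [0.999, -0.043, -0.0, -0.0]
contact_force: [1.0, -0.1, 0.3]
gripper_width: 42.6
grasp_force: 0.0
```

```bash
python3 st.py
```

```text
2 12 400 u [-612. -476. -464.] v [ -7. 197.]
12 20 4343 u [-613. -541. -465.] v [-21. 196.]
20 30 3100 u [-588. -533. -464.] v [ 29. 177.]
30 45 1269 u [-599. -472. -464.] v [-17. 196.]
45 60 44 u [-602. -593. -589.] v [ 53. 114.]
60 75 77 u [-601. -588. -586.] v [ 33. 132.]
75 90 62 u [-606. -588. -582.] v [ 55. 137.]
90 110 89 u [-605. -588. -582.] v [ 30. 143.]
[ 590.  -129.1   17.1] [ 0.6 -0.3 -0.1] 18.525
```

Call:
{"fn": "servo_tool", "kwargs": {
  "rotation": [
    [0,0,0],
    [0,0,0],
    [0,0,0],
    [0,0,0]
  ],
  "slide": [
    [-0.01,0.0009,0],
    [-0.02,0.0017,0],
    [-0.03,0.0026,0],
    [-0.03,0.0026,0]
  ],
  "grip": [0,0,0,0]
}}

```text
clock: 19.02
position: [584.1, -128.6, 17.0]
ee_rot: [0.999, -0.043, -0.0, 0.0]
contact_force: [-1.2, 0.2, 0.5]
gripper_width: 42.7
grasp_force: 0.0
```

Call:
{"fn": "servo_tool", "kwargs": {
  "rotation": [
    [0,0,0],
    [0,0,0],
    [0,0,0]
  ],
  "slide": [
    [-0.005,0.0004,0],
    [-0.01,0.0009,0],
    [-0.01,0.0009,0]
  ],
  "grip": [0,0,0]
}}

```text
clock: 19.4
position: [582.2, -128.4, 17.0]
ee_rot: [0.999, -0.043, -0.0, -0.0]
contact_force: [0.2, -0.6, 0.2]
gripper_width: 42.7
grasp_force: 0.0
```

Call:
{"fn": "servo_tool", "kwargs": {
  "rotation": [
    [0,0,0],
    [0,0,0],
    [0,0,0]
  ],
  "slide": [
    [-0.005,0.0004,0],
    [-0.01,0.0009,0],
    [-0.01,0.0009,0]
  ],
  "grip": [0,0,0]
}}

```text
clock: 19.77
position: [581.2, -128.3, 17.4]
ee_rot: [0.999, -0.043, 0.001, 0.0]
contact_force: [2.5, -0.5, -1.2]
gripper_width: 42.8
grasp_force: 1.1
```

Contact with the rail. I press gently to seat it.

Call:
{"fn": "servo_tool", "kwargs": {
  "rotation": [
    [0,0,0],
    [0,0,0],
    [0,0,0]
  ],
  "slide": [
    [-0.005,0.0004,0],
    [-0.01,0.0009,0],
    [-0.01,0.0009,0]
  ],
  "grip": [0,0,0]
}}

```text
clock: 20.15
position: [581.1, -128.2, 18.1]
ee_rot: [0.999, -0.042, 0.003, 0.0]
contact_force: [5.1, -2.1, 0.1]
gripper_width: 42.6
grasp_force: 2.9
```

Call:
{"fn": "servo_tool", "kwargs": {
  "rotation": [
    [0,0,0],
    [0,0,0],
    [0,0,0]
  ],
  "slide": [
    [-0.005,0.0004,-0.002],
    [-0.01,0.0009,-0.005],
    [-0.01,0.0009,-0.005]
  ],
  "grip": [0,0,0]
}}

```text
clock: 20.52
position: [581.1, -128.2, 17.8]
ee_rot: [0.999, -0.042, 0.005, 0.0]
contact_force: [7.4, -3.5, -0.2]
gripper_width: 43.0
grasp_force: 4.1
```

Call:
{"fn": "servo_tool", "kwargs": {
  "rotation": [
    [0,0,0],
    [0,0,0],
    [0,0,0],
    [0,0,0],
    [0,0,0],
    [0,0,0],
    [0,0,0],
    [0,0,0]
  ],
  "slide": [
    [0.015,-0.001,0],
    [0.05,-0.0043,0],
    [0.12,-0.01,0],
    [0.22,-0.019,0.1],
    [0.4,-0.03,0.35],
    [0.6,-0.03,0.6],
    [0.8,-0.03,0.85],
    [0.8,-0.03,0.85]
  ],
  "grip": [0,0,0,0,0,0,0,0]
}}

```text
clock: 21.52
position: [740.5, -134.0, 190.5]
ee_rot: [0.999, -0.042, 0.004, 0.0]
contact_force: [-1.2, 0.4, -0.2]
gripper_width: 42.6
grasp_force: 0.0
```

Run:
```python
from h import *
a=snap('top');b=snap('side')
c=np.array([-.9963,.0855]);e=np.array([-.0855,-.9963])
for n,d in(('top',a),('side',b)):
    P=cloud(d);u=P[...,:2]@c;v=P[...,:2]@e
    k=(P[...,2]>21.5)&(P[...,2]<29)&(u>-600)&(u<-482)&(v>0)&(v<150)
    m=cv2.morphologyEx(k.astype(np.uint8),cv2.MORPH_OPEN,np.ones((3,3)))>0
    print(n,m.sum(),cv2.minAreaRect(np.column_stack([u[m],v[m]]).astype(np.float32)),np.median(P[m][:,2]))
cv2.imwrite('pics/fin.png',np.vstack([cv2.resize(a['image'][110:330,190:470,::-1],(560,440))[:440], ])) 
im=np.hstack([cv2.resize(a['image'][190:330,230:420,::-1],(400,295)),cv2.resize(b['image'][200:340,180:370,::-1],(400,295))])
cv2.imwrite('pics/fin.png',im)
# bystanders: change vs. start in the top view
o=dict(np.load('s0.npz'))['image'];
for nm,(r0,r1,q0,q1) in dict(eraser=(205,245,208,242),marker=(125,210,410,432),house=(250,295,405,450)).items():
    print(nm,np.abs(o[r0:r1,q0:q1].astype(int)-a['image'][r0:r1,q0:q1]).mean().round(1))
s=read_state();print(s['position'].round(),s['clock'])
```

```text
top 3206 ((-530.6618041992188, 78.1585693359375), (97.2434310913086, 100.28367614746094), 0.0726298838853836) 25.174918523247502
side 2641 ((-532.1370239257812, 78.1156234741211), (103.59158325195312, 97.37164306640625), 89.91510009765625) 25.159104544346444
eraser 36.8
marker 16.7
house 13.8
[ 736. -134.  185.] 21.625
```

View pics/fin.png

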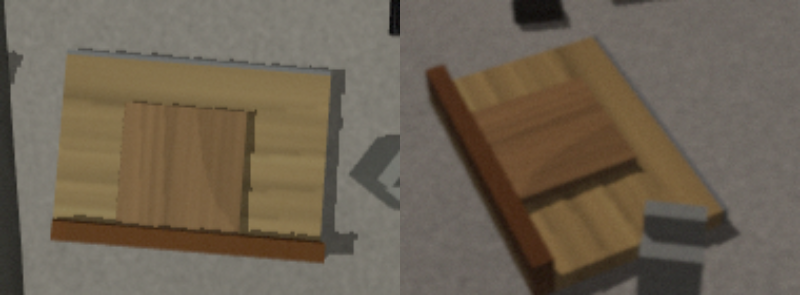

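The plaque lies plain side up, within about 0.1° of square and against the rail. The arm is clear and never came near the bystanders; those image differences are arm occlusion and shadow.

```bash
python3 -c "
from bench import job_done;print(job_done())"
```

```text
the job is handed in; nothing more can be done
None
```

The job is handed in: the plaque is flipped plain back up, pushed home square against the back rail and released at about 22 s, with every force reading I saw under about 13 N and the arm kept away from the house, marker and eraser.

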